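# Clamp and sand a carving strip

## Robot

A 6-joint arm with a two-finger parallel gripper is mounted at the origin on the work surface. World frame = base frame: x ahead of the robot, y to its left, z up, the work surface at z = 0. Lengths are in m, angles in rad, forces in N, time in s.
With the tool pointing down it reaches from about 0.275 to 1 m from the base axis. Payload 8.4 kg.
Tool frame: the origin (TCP) lies on the centre line of the jaws, within the pads' length; the fingertips stand 11 mm ahead of it and the grasp point (between the pads) lies 8 mm behind it (robot.nose_length is the distance from the TCP to the fingertips, in m); z points along the fingers, y is the line along which they close (so a half turn about z gives the same grasp; the last joint's range is limited). The gripper opens to 85 mm and grips with 20 to 120 N. Pads are 22 mm wide; open, the fingers measure 114 mm over their backs; the gripper's body (76 mm by 85 mm) begins 54 mm behind the grasp point. The pads swing forward as they close: fully open they stand 13 mm farther back than shut.
Start: joints at [-1.179, 0.353, 1.633, -0, 1.155, -0.002], TCP at [0.24, -0.577, 0.242] pointing down, gripper open.
Joint ranges: [-2.63, 2.63], [-0.92, 2.1], [0.06, 2.66], [-1.3, 4.44], [0, 2.69], [-3.02, 3.02]. Speed limits (rad/s): [2.22, 2.22, 2.79, 3.14, 3.14, 3.14].

## Interface

Orientations are given as [roll, pitch, yaw] about the fixed x, y, z axes, in that order (R = Rz(yaw) Ry(pitch) Rx(roll)).
In Python, from plant import telemetry, imaging, workorder, robot gives the robot as it stands.
- The arm moves only by the shell command python3 -m jog 'ROWS' [FORCE]. ROWS is JSON, one flat list of numbers, 7 for each row, row after row: the turn, a rotation vector about the tool's x, y, z in units of 30 degrees (1.0 is 30 degrees), then the shift along the tool's x, y, z in units of 0.025 m (1.0 is 0.025 m), then the opening, from 0 (shut) to 1 (fully open). A call has 1 to 12 rows; each row shifts and turns the commanded pose from where the row before left it, along the tool's axes as they then stand; what a row does not reach is not made up. A row lasts 1/12 s, in which the tool goes at most 41.7 mm and 7.16 degrees, less where a joint would pass 70% of its speed; a pose out of reach is approached as far as the arm can. A call with a number of a shift or a turn outside -1 to 1 is refused whole. A call with a gripper value outside its range is refused whole. The fingers move at their own pace and stop on an object; FORCE is the grip in N (left out, the last holds). Time passes only in rows, so rows that do not move let the fingers close. It gives the time, the measured TCP pose, the force, the opening and the grip force at its end, in the units of the state.
- telemetry.observe(): the state, without advancing time (a new reading comes with each control period).
- imaging.read_camera(name): name is "side" or "top"; returns (picture, depth): 480x640x3 uint8, red, green, blue; 480x640 float32, m along the optical axis (not along the pixel's ray), 0 where there is no reading.
- imaging.camera_model(name): a dict with "mtx" (3x3 intrinsics, pixels), "D" ([k1, k2, p1, p2, k3] as OpenCV has them; the pictures are not rectified), "rvec" (rotation vector, rad) and "tvec" (3), from world to camera coordinates, as OpenCV has them. Camera axes: x right, y down, z forward; pixel columns grow to the right and rows downward; lengths in m; the calibration is good to about 2 mm. A picture is of the moment at which its call begins. camera_model takes no time and is no camera call.
- workorder.job_done(): hands the job in; it is judged then, once.
The state is a dict: "clock": time; "joints": joint angles; "joint_velocities": joint speeds; "tau": joint torques, N m; "ee_pos": TCP position; "ee_rot": TCP orientation; "contact_force": force on the tool from outside, world axes, zero at the start; "moment": the same for the moment, N m; "gripper_width": finger opening in m; "gripper_force": force on a finger pad.
Only numpy, scipy, OpenCV 4.12 (cv2) and the standard library are available. Lean on these libraries where they do the work, as an engineer would, in place of code of your own. Each camera call takes 0.05 s, during which the arm holds its last target. There are 200 camera calls.

## Task

Swing the steel clamp arm round by its upright knob until it lies square across the wooden strip. Then take the sanding block by its ridge and rub it flat along the strip with light, even pressure, centred and in line with the strip, from close beside the clamp arm to flush with the free end. Finally stand the block, sole down, in the middle of the cork mat, and leave the clamp arm square and everything else where it is.

Things in the scene. Friction and masses are not known exactly. Their poses are not given: they have to be found in the camera images.
- strip: Pale wooden strip to be sanded, 52 wide (its x) x 300 long (its y) x 22 mm high, fixed on a plywood base 110 x 340 x 18 mm; origin at the centre of its underside, 18 mm above the bench. Top face 40 mm above the bench. Dark rails beside it end 12 mm below its face.
- face (a point): Centre of the strip's top face; x across the strip, y along it (the clamp is at the -y end, the +y end is free), z up. The clamp pivot is at x = +47 mm, y = -115 mm.
- clamp (a joint): Angle of the clamp arm about its upright pivot: 0 = square across the strip, pointing to the strip's -x; grows as the arm swings towards the free (+y) end, over the face. Range -0.9 to 1.3 rad; it stays where it is left (about 1.5 N at the knob moves it).
- clamp_pivot (a point): The clamp's pivot, on its vertical axis, at the height of the arm's top (66 mm above the bench).
- clamp_knob (a point): Top centre of the upright black round knob at the end of the flat steel clamp arm: 16 mm diameter, 34 mm tall, standing on the arm (arm top 66, knob top 100 mm above the bench), 105 mm from the pivot axis. The arm is 22 mm wide, 14 mm thick and clears the strip's face by 12 mm.
- block: Wooden sanding block with a grey foam sole: sole 90 x 70 mm, plate 92 (x) x 72 (y) mm with its top at 28 mm, and on it a grip ridge 84 mm long (x) x 26 mm wide (y), from 28 to 63 mm height. Origin at the centre of the sole's underside with the foam not compressed; z up. About 0.2 kg.
- foam (a joint): Compression of the block's foam sole in m: 0 = none, 0.008 = fully squashed. It yields from 3 N and takes 1.5 N more per mm (3 mm: 7.5 N; 8 mm: 15 N).
- mat: Thin cork mat fixed on the bench, 140 (x) x 110 (y) x 5 mm; origin at the centre of its underside.
- offcut: Bystander, leave alone. Plain rectangular wooden offcut without a ridge, 95 x 70 x 40 mm, origin under its centre.
- figure: Bystander, leave alone. Small turned wooden figure, 38 mm across, 68 mm tall, origin under its centre.
- jar: Bystander, leave alone. Small amber jar, 42 mm across, 60 mm tall, origin under its centre.
- spool: Bystander, leave alone. Small turned wooden spool standing on end, 38 mm across, 50 mm tall, origin under its centre.
- animal: Bystander, leave alone. Small carved four-legged animal, 68 mm long, 22 mm wide, 71 mm tall, origin under its body's centre.
- mallet: Bystander, leave alone. Carver's mallet standing on its head, 96 mm across, 225 mm tall, origin under its centre.
- pot: Bystander, leave alone. Dark steel pot holding pencils, 72 mm across, 160 mm tall with them, origin under its centre.
- horseshoe: Bystander, leave alone. Flat wooden C-shaped carving, about 140 mm across, 20 mm thick, lying; origin under its centre.
Not all that is in view belongs to the job. Leave any green, white or yellow look-alike of the block alone.

How it is judged:
On the way, in this order (a step that is already met when the one before it is completed fails the run):
1. the clamp arm is set square across the strip (within 0.14 rad) (value of joint clamp between -0.14 and 0.14 rad), for 0.3 s.
2. the sanding block rubs the strip flat, in line and centred (13 mm, 0.2 rad), pressing 3 to 20 N, clamp arm still square: starting beside the clamp arm (block centre at face y below -0.03) (all of step 1 and contact force between block and strip between 3 and 20 N and x of block in the frame of face between -0.013 and 0.013 m and angle between block's own z axis and vertical below 0.12 rad and angle between the x axis of block and the y axis of face, either way round below 0.2 rad and y of block in the frame of face below -0.03 m), for 0.1 s.
3. the sanding block rubs the strip flat, in line and centred (13 mm, 0.2 rad), pressing 3 to 20 N, clamp arm still square: along the strip (face y -0.02 to 0.005) (all of step 1 and contact force between block and strip between 3 and 20 N and x of block in the frame of face between -0.013 and 0.013 m and angle between block's own z axis and vertical below 0.12 rad and angle between the x axis of block and the y axis of face, either way round below 0.2 rad and y of block in the frame of face between -0.02 and 0.005 m), for 0.1 s.
4. the sanding block rubs the strip flat, in line and centred (13 mm, 0.2 rad), pressing 3 to 20 N, clamp arm still square: along the strip (face y 0.015 to 0.04) (all of step 1 and contact force between block and strip between 3 and 20 N and x of block in the frame of face between -0.013 and 0.013 m and angle between block's own z axis and vertical below 0.12 rad and angle between the x axis of block and the y axis of face, either way round below 0.2 rad and y of block in the frame of face between 0.015 and 0.04 m), for 0.1 s.
5. the sanding block rubs the strip flat, in line and centred (13 mm, 0.2 rad), pressing 3 to 20 N, clamp arm still square: along the strip (face y 0.05 to 0.075) (all of step 1 and contact force between block and strip between 3 and 20 N and x of block in the frame of face between -0.013 and 0.013 m and angle between block's own z axis and vertical below 0.12 rad and angle between the x axis of block and the y axis of face, either way round below 0.2 rad and y of block in the frame of face between 0.05 and 0.075 m), for 0.1 s.
6. the sanding block rubs the strip flat, in line and centred (13 mm, 0.2 rad), pressing 3 to 20 N, clamp arm still square: up to the free end (face y above 0.09) (all of step 1 and contact force between block and strip between 3 and 20 N and x of block in the frame of face between -0.013 and 0.013 m and angle between block's own z axis and vertical below 0.12 rad and angle between the x axis of block and the y axis of face, either way round below 0.2 rad and y of block in the frame of face above 0.09 m), for 0.1 s.
At the end, for the whole second after the job is handed in: The sanding block stands sole down on the cork mat, released and at rest, its centre within 30 mm of the mat's centre; the clamp arm is still square across the strip within 0.14 rad (all of step 1 and horizontal distance between block and mat below 0.03 m and contact force between block and mat above 0.5 N and angle between block's own z axis and vertical below 0.1 rad and linear speed of block below 0.02 m/s); the robot touches nothing.
It fails at once if the block is pressed on the strip with more than 25 N (contact force between block and strip above 25 N).
It fails at once if a bystander is moved by more than 20 mm (distance of any of offcut, figure, jar, spool, animal, mallet, pot, horseshoe from where it was at the start of the episode above 0.02 m).
It also fails if it takes over 70 s, if anything falls off the work surface, if the arm or the gripper's body presses on something with over 40 N, if the wrist force passes 120 N, or if a joint passes its speed limit or range.

## Working session

There is one attempt and no reset: what is moved stays moved. The work goes in short steps, Python scripts to look and compute and a shell command to move; the robot and the scene stay as the last step left them, time stands still between calls to the robot, and variables do not carry over. Pictures are saved under pics/ and viewed, at most 10 in all, crops included, and the job is handed in when it is done.

```bash
mkdir -p pics
cat > h.py <<'E'
import numpy as np, cv2
from plant import telemetry, imaging, workorder, robot
def grab(n):
    im,d=imaging.read_camera(n); np.savez(''+n+'.npz',im=im,d=d); return im,d
def pts(n,d):
    """world xyz per pixel from depth"""
    m=imaging.camera_model(n);h,w=d.shape
    u,v=np.meshgrid(np.arange(w),np.arange(h))
    q=cv2.undistortPoints(np.stack([u,v],-1).reshape(-1,1,2).astype(float),np.array(m['mtx']),np.array(m['D'])).reshape(h,w,2)
    c=np.dstack([q,np.ones((h,w))])*d[...,None]
    R=cv2.Rodrigues(np.array(m['rvec'],float))[0]
    return (c-np.array(m['tvec']).ravel())@R
E
python3 - <<'E'
from h import *
for n in('top','side'):
    im,d=grab(n); cv2.imwrite(f'pics/{n}0.png',im[...,::-1])
    m=imaging.camera_model(n);R=cv2.Rodrigues(np.array(m['rvec'],float))[0];print(n,-R.T@np.array(m['tvec']).ravel(),R[2],(d>0).mean())
print(telemetry.observe())
E
```

```text
top [ 0.39219281 -0.05057067  1.103858  ] [ 0.1246025   0.02054071 -0.9919941 ] 0.9959440104166667
side [0.29729221 0.85938694 0.66404904] [ 0.2018103  -0.83290141 -0.51531335] 0.9960188802083333
{'clock': 0.1, 'joints': array([-1.17940243e+00,  3.53586073e-01,  1.63406776e+00, -1.80790752e-05,
        1.15517152e+00, -2.37169165e-03]), 'joint_velocities': array([-0.00156463, -0.00013557, -0.00394422,  0.00176854,  0.0021618 ,
       -0.00362354]), 'tau': array([ 2.61143538e-05, -6.06356335e+01, -3.42817605e+01,  6.85057353e-05,
        3.91514550e-03,  3.40767849e-05]), 'ee_pos': array([ 0.23964795, -0.5767862 ,  0.24162882]), 'ee_rot': array([-3.14035991e+00,  1.36072516e-05,  3.93772911e-01]), 'contact_force': array([-0.27230026,  0.82789489,  0.24530737]), 'moment': array([-0.00770853,  0.06173131, -0.03073295]), 'gripper_force': 0.0, 'gripper_width': 0.08520326359625618}
```

View pics/top0.png

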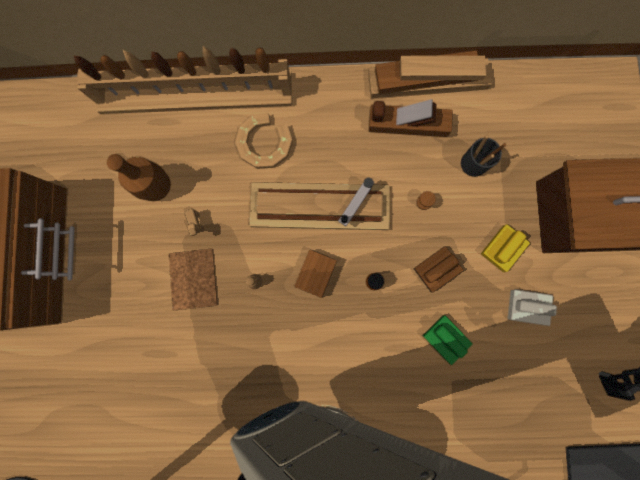

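View pics/side0.png

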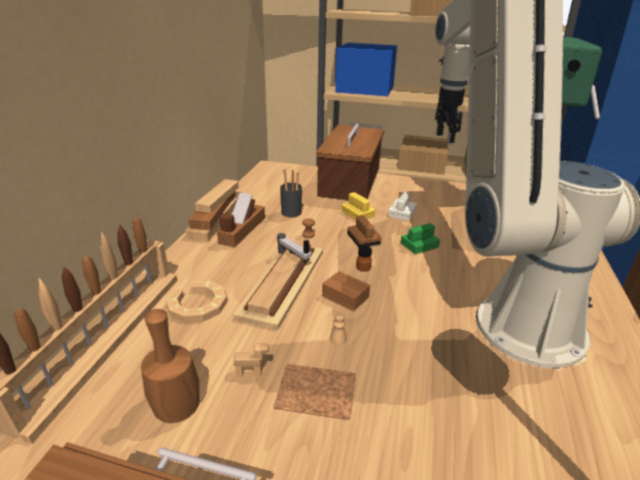

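The top view shows the strip centred near (320,205) with the clamp pivot at (370,184) and the knob at (345,220). The brown ridged block is at (440,269) and the mat at (193,279). In the side view they are at (283,285), (305,247), (364,235) and (317,390).

```bash
cat > m.py <<'E'
from h import *
def rect(P): 
    (c,s,a)=cv2.minAreaRect((P[:,:2]*1000).astype(np.float32)); b=cv2.boxPoints((c,s,a))
    e=[b[1]-b[0],b[2]-b[1]]; L=max(e,key=np.linalg.norm); 
    return np.round(c,1),np.round(sorted(s),1),round(float(np.arctan2(L[1],L[0])),3),len(P)
def sel(W,box,z): 
    m=np.zeros(W.shape[:2],bool); x0,y0,x1,y1=box; m[y0:y1,x0:x1]=1
    m&=(W[...,2]>z[0])&(W[...,2]<z[1]); 
    n,l,s,_=cv2.connectedComponentsWithStats(m.astype(np.uint8)); 
    return l==1+np.argmax(s[1:,4])
E
python3 - <<'E'
from m import *
im,d=grab('top'); W=pts('top',d)
print('bench z',np.median(W[300:330,240:400,2]), 'mat z',np.median(W[270:290,185:205,2]))
for n,b,z in[('base',(235,170,405,240),(.010,.2)),('strip face',(235,170,405,240),(.034,.046)),('knob',(330,205,360,232),(.09,.11)),('arm',(330,170,385,232),(.055,.075)),('pivotall',(355,170,385,200),(.055,.12)),('block',(405,235,475,300),(.012,.1)),('ridge',(405,235,475,300),(.05,.075))]:
    m=sel(W,b,z); print(n,rect(W[m]),np.round(np.percentile(W[m][:,2],[5,50,95]),4))
hsv=cv2.cvtColor(im,cv2.COLOR_RGB2HSV)
lab=cv2.cvtColor(im,cv2.COLOR_RGB2LAB).astype(float)
ref=np.median(lab[265:295,180:205].reshape(-1,3),0);print(ref)
# mat: rays onto z=5mm via depth; darker than the bench
g=cv2.GaussianBlur(im,(5,5),0).max(2); print(np.median(g[265:295,180:205]),np.median(g[265:295,222:235]))
m=np.zeros(g.shape,np.uint8);t=(np.median(g[265:295,180:205])+np.median(g[265:295,222:235]))/2;m[240:320,160:228]=g[240:320,160:228]<t
n,l,s,_=cv2.connectedComponentsWithStats(cv2.morphologyEx(m,cv2.MORPH_CLOSE,np.ones((7,7)))); k=1+np.argmax(s[1:,4]);print('mat',rect(W[l==k]))
W2=pts('side',grab('side')[1])
for n,b,z in[('s ridge',(335,205,395,255),(.05,.075)),('s knob',(295,235,320,260),(.09,.11)),('s face',(230,240,330,325),(.034,.046))]:
    q=sel(W2,b,z); print(n,rect(W2[q]),np.round(np.percentile(W2[q][:,2],[5,50,95]),4))
c=cv2.resize(im[165:305,300:480],None,fx=4,fy=4,interpolation=cv2.INTER_CUBIC);cv2.imwrite('pics/crop.png',c[...,::-1])
E
```

```text
bench z -2.821846865132869e-05 mat z 0.004651939816583935
base (array([600.7, -15.9]), array([115.7, 339.5]), 1.525, 6266) [0.0152 0.0298 0.0656]
strip face (array([600.9,  16.1]), array([ 52.8, 234.7]), 1.518, 1988) [0.0363 0.0396 0.0428]
knob (array([552.7, -73.1]), array([13.5, 13.8]), -0.026, 39) [0.0948 0.0992 0.1022]
arm (array([ 597.5, -104.1]), array([ 23. , 124.9]), -0.604, 469) [0.062  0.0661 0.0726]
pivotall (array([ 623.7, -122.8]), array([23. , 60.4]), -0.582, 236) [0.0631 0.0667 0.073 ]
block (array([ 436. , -293.7]), array([72.4, 92.6]), -0.985, 1233) [0.0247 0.0295 0.0647]
ridge (array([ 436.1, -293.8]), array([26.4, 84.7]), -0.989, 422) [0.0565 0.0624 0.0655]
[100. 140. 152.]
121.0 146.0
mat (array([442.6, 155. ]), array([146.1, 399.5]), -1.475, 2395)
s ridge (array([ 435.5, -290.6]), array([27.7, 86.4]), -0.968, 164) [0.0521 0.0604 0.0635]
s knob (array([552.5, -70.1]), array([15.2, 16.6]), -1.293, 36) [0.0912 0.0976 0.1015]
s face (array([599.9,  12.6]), array([ 54.1, 253.9]), 1.514, 1281) [0.0368 0.0391 0.0411]
```

View pics/crop.png

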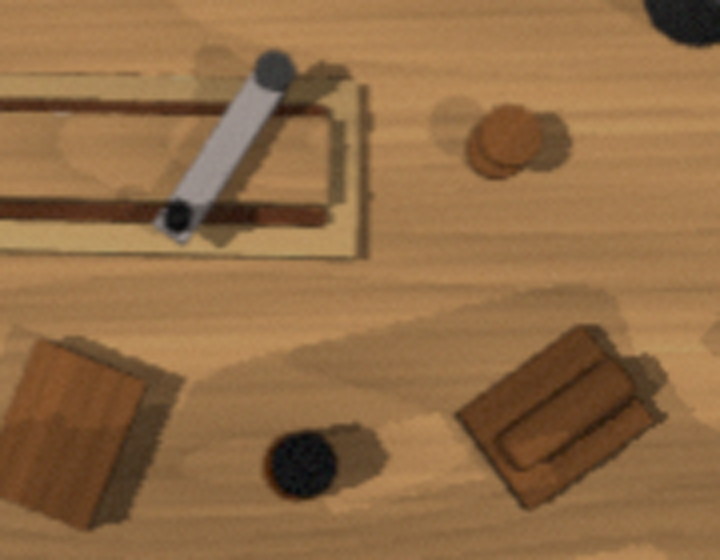

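The crop confirms the pieces. The arm runs from the pivot at (275,72) to the knob at (178,217), the ridged block is at (560,420), and the plain offcut is at the lower left. Sizes and heights match the given ones, and the clamp angle is about +0.56 rad. First I turn the tool to the arm's direction, then travel.

```bash
cat > to.py <<'E'
import sys
from h import *
from scipy.spatial.transform import Rotation as R
# usage: to.py x y z yaw : total shift (tool axes now / at the goal yaw) and turn, in row units
x,y,z,yaw=map(float,sys.argv[1:5]); s=telemetry.observe()
T=R.from_euler('xyz',s['ee_rot']); G=R.from_euler('xyz',[np.pi,0,yaw]); d=np.array([x,y,z])-s['ee_pos']
print('t',round(s['clock'],2),'pos',s['ee_pos'].round(4),'rot',s['ee_rot'].round(3),'j',s['joints'].round(2),'F',s['contact_force'].round(1),'w',round(s['gripper_width'],4))
print('turn',((T.inv()*G).as_rotvec()/np.radians(30)).round(3),'shift now',(T.inv().apply(d)/.025).round(3),'at goal',(G.inv().apply(d)/.025).round(3))
E
python3 -m jog '[0,0,0.21,0,0,0,0.6, 0,0,0.21,0,0,0,0.6, 0,0,0.21,0,0,0,0.6, 0,0,0.21,0,0,0,0.6, 0,0,0.21,0,0,0,0.6, 0,0,0.21,0,0,0,0.6, 0,0,0.21,0,0,0,0.6, 0,0,0.21,0,0,0,0.6, 0,0,0.21,0,0,0,0.6, 0,0,0,0,0,0,0.6]' 30
python3 to.py 0.5527 -0.072 0.15 -0.612
python3 - <<'E'
from m import *
im,d=grab('top');W=pts('top',d); b=cv2.GaussianBlur(im,(5,5),0).astype(int)
for r in (280,): print([tuple(b[r,c]) for c in range(150,232,6)])
print([tuple(b[r,193]) for r in range(236,322,6)])
E
```

```text
clock: 1.03
ee_pos: [0.2397, -0.5771, 0.2421]
ee_rot: [-3.141, 0.0, -0.601]
contact_force: [0.5, 0.3, 0.3]
gripper_width: 0.0513
gripper_force: 0.0
t 1.03 pos [ 0.2397 -0.5771  0.2421] rot [-3.141  0.    -0.601] j [-1.18  0.35  1.63 -0.    1.16  0.99] F [0.5 0.3 0.3] w 0.0513
turn [-0.     0.001  0.021] shift now [ -1.093 -23.74    3.688] at goal [ -1.36  -23.727   3.684]
[(np.int64(162), np.int64(122), np.int64(78)), (np.int64(165), np.int64(125), np.int64(80)), (np.int64(169), np.int64(127), np.int64(82)), (np.int64(170), np.int64(128), np.int64(82)), (np.int64(131), np.int64(90), np.int64(58)), (np.int64(133), np.int64(92), np.int64(58)), (np.int64(126), np.int64(87), np.int64(55)), (np.int64(115), np.int64(79), np.int64(50)), (np.int64(124), np.int64(86), np.int64(54)), (np.int64(124), np.int64(85), np.int64(54)), (np.int64(119), np.int64(82), np.int64(52)), (np.int64(104), np.int64(77), np.int64(48)), (np.int64(145), np.int64(109), np.int64(70)), (np.int64(146), np.int64(110), np.int64(70))]
[(np.int64(122), np.int64(91), np.int64(58)), (np.int64(143), np.int64(107), np.int64(68)), (np.int64(141), np.int64(104), np.int64(67)), (np.int64(116), np.int64(79), np.int64(51)), (np.int64(113), np.int64(78), np.int64(49)), (np.int64(114), np.int64(78), np.int64(50)), (np.int64(120), np.int64(83), np.int64(53)), (np.int64(121), np.int64(83), np.int64(53)), (np.int64(123), np.int64(84), np.int64(54)), (np.int64(125), np.int64(86), np.int64(55)), (np.int64(117), np.int64(80), np.int64(50)), (np.int64(116), np.int64(79), np.int64(51)), (np.int64(123), np.int64(90), np.int64(58)), (np.int64(143), np.int64(107), np.int64(69)), (np.int64(145), np.int64(109), np.int64(70))]
```

```bash
python3 -m jog '[0,0,0.02,0,-1,0,0.6, 0,0,0,-0.1,-1,0,0.6, 0,0,0,-0.1,-1,0,0.6, 0,0,0,-0.1,-1,0,0.6, 0,0,0,-0.1,-1,0,0.6, 0,0,0,-0.1,-1,0,0.6, 0,0,0,-0.1,-1,0,0.6, 0,0,0,-0.1,-1,0,0.6, 0,0,0,-0.1,-1,0,0.6, 0,0,0,-0.1,-1,0,0.6, 0,0,0,-0.1,-1,0,0.6, 0,0,0,-0.1,-1,0,0.6]' >/dev/null
python3 -m jog '[0,0,0,-0.1,-1,0,0.6, 0,0,0,-0.1,-1,0,0.6, 0,0,0,0,-1,0,0.6, 0,0,0,0,-1,0,0.6, 0,0,0,0,-1,0.5,0.6, 0,0,0,0,-1,0.5,0.6, 0,0,0,0,-1,0.5,0.6, 0,0,0,0,-1,0.5,0.6, 0,0,0,0,-1,0.5,0.6, 0,0,0,0,-1,0.5,0.6, 0,0,0,0,-1,0.5,0.6, 0,0,0,0,0,0,0.6]'
python3 to.py 0.5527 -0.072 0.083 -0.612
python3 - <<'E'
from m import *
im,d=grab('top');W=pts('top',d)
Z=cv2.GaussianBlur(W[...,2].astype(np.float32),(7,7),0); g=cv2.GaussianBlur(im,(5,5),0)[...,1]
for n,M in(('z',(Z>.0025)),('g',g<97)):
    m=np.zeros(g.shape,np.uint8);m[244:316,164:222]=M[244:316,164:222]
    m=cv2.morphologyEx(m,cv2.MORPH_OPEN,np.ones((7,7)))
    k,l,s,_=cv2.connectedComponentsWithStats(m);i=1+np.argmax(s[1:,4]);print(n,s[i],rect(W[l==i]))
E
```

```text
clock: 3.08
ee_pos: [0.5415, -0.083, 0.1527]
ee_rot: [-3.141, 0.002, -0.6]
contact_force: [-0.5, -0.2, -0.0]
gripper_width: 0.0514
gripper_force: 0.0
t 3.08 pos [ 0.5415 -0.083   0.1527] rot [-3.141e+00  2.000e-03 -6.000e-01] j [-0.16  0.34  1.88  0.    0.92  2.01] F [-0.5 -0.2 -0. ] w 0.0514
turn [-0.     0.004  0.023] shift now [ 0.127 -0.614  2.788] at goal [ 0.114 -0.616  2.788]
z [ 168  250   49   65 2612] (array([442.7, 158.7]), array([154.5, 402.8]), -1.447, 2612)
g [ 170  249   47   60 1995] (array([443.5, 155.2]), array([139.8, 400.6]), -1.48, 1995)
```

```bash
python3 -m jog '[0,0,0.02,0.12,-0.61,0,0.6, 0,0,0,0,0,0.7,0.6, 0,0,0,0,0,0.7,0.6, 0,0,0,0,0,0.7,0.6, 0,0,0,0,0,0.69,0.6, 0,0,0,0,0,0,0.6, 0,0,0,0,0,0,0.6]'
python3 to.py 0.5527 -0.072 0.083 -0.612
python3 - <<'E'
from m import *
im,d=grab('top');W=pts('top',d)
Z=cv2.GaussianBlur(W[...,2].astype(np.float32),(7,7),0); g=cv2.GaussianBlur(im,(5,5),0)[...,1]
for n,M in(('z',(Z>.0025)),('g',g<97)):
    m=np.zeros(g.shape,np.uint8);m[244:316,164:222]=M[244:316,164:222]
    m=cv2.morphologyEx(m,cv2.MORPH_OPEN,np.ones((7,7)))
    k,l,s,_=cv2.connectedComponentsWithStats(m);i=1+np.argmax(s[1:,4]);print(n,s[i],rect(W[(l==i)&(d>0)]))
v=im[150:330,160:400];cv2.imwrite('pics/c2.png',cv2.resize(v,None,fx=3,fy=3)[...,::-1])
E
```

```text
clock: 3.72
ee_pos: [0.5509, -0.0758, 0.085]
ee_rot: [3.141, 0.001, -0.616]
contact_force: [-0.1, -1.0, -0.2]
gripper_width: 0.051
gripper_force: 0.0
t 3.72 pos [ 0.5509 -0.0758  0.085 ] rot [ 3.141e+00  1.000e-03 -6.160e-01] j [-0.14  0.45  1.9  -0.    0.79  2.05] F [-0.1 -1.  -0.2] w 0.051
turn [ 0.002  0.003 -0.007] shift now [-0.03  -0.164  0.08 ] at goal [-0.029 -0.164  0.08 ]
z [ 168  249   49   61 2553] (array([432.3, 304.3]), array([119.7, 147.4]), 0.08, 2540)
g [ 170  249   45   59 1453] (array([430.2, 299.2]), array([109.3, 138.8]), 0.039, 1446)
```

View pics/c2.png

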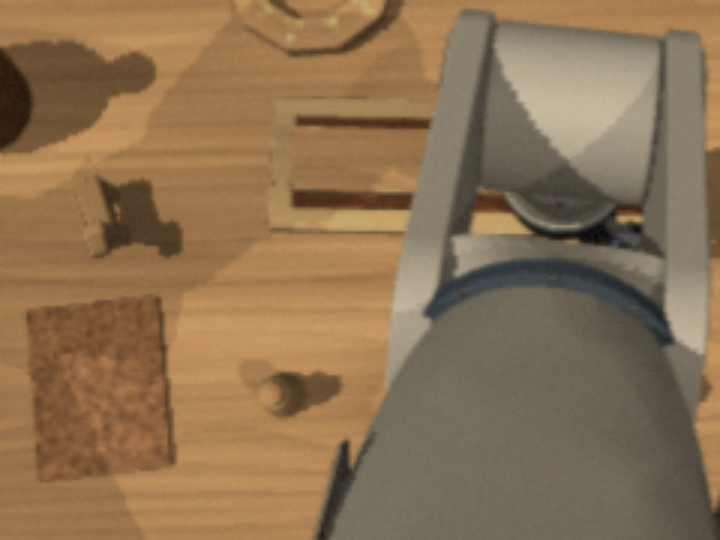

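The crop shows the mat with corners (27,311), (157,296), (173,464) and (40,481), so its centre is about (0.431, 0.301) m. The gripper is over the clamp knob and hides it from the top camera. I grip the knob.

```bash
python3 -m jog '[0,0,0,0,-0.1,0.08,0, 0,0,0,0,0,0,0, 0,0,0,0,0,0,0, 0,0,0,0,0,0,0, 0,0,0,0,0,0,0, 0,0,0,0,0,0,0, 0,0,0,0,0,0,0, 0,0,0,0,0,0,0]' 30
python3 to.py 0.5357 -0.1284 0.083 -0.05
```

```text
clock: 4.43
ee_pos: [0.5538, -0.0732, 0.084]
ee_rot: [-3.141, -0.001, -0.616]
contact_force: [-1.2, -0.4, 6.6]
gripper_width: 0.0148
gripper_force: 29.7
t 4.43 pos [ 0.5538 -0.0732  0.084 ] rot [-3.141e+00 -1.000e-03 -6.160e-01] j [-0.13  0.45  1.9   0.    0.79  2.05] F [-1.2 -0.4  6.6] w 0.0148
turn [-1.000e-03 -3.000e-03 -1.082e+00] shift now [0.687 2.221 0.038] at goal [-0.612  2.243  0.039]
```

```bash
python3 -m jog '[0,0,-0.108,0.007,0.237,0,0, 0,0,-0.108,0.007,0.237,0,0, 0,0,-0.108,0.007,0.237,0,0, 0,0,-0.108,0.007,0.237,0,0, 0,0,-0.108,0.007,0.237,0,0, 0,0,-0.108,0.007,0.237,0,0, 0,0,-0.108,0.007,0.237,0,0, 0,0,-0.108,0.007,0.237,0,0, 0,0,-0.108,0.007,0.237,0,0, 0,0,-0.108,0.007,0.237,0,0, 0,0,0,0,0,0,0, 0,0,0,0,0,0,0]'
python3 to.py 0.5357 -0.1284 0.083 -0.05
```

```text
clock: 5.43
ee_pos: [0.536, -0.1292, 0.084]
ee_rot: [3.141, -0.004, -0.053]
contact_force: [4.6, -2.4, 2.8]
gripper_width: 0.0147
gripper_force: 29.4
t 5.43 pos [ 0.536  -0.1292  0.084 ] rot [ 3.141 -0.004 -0.053] j [-0.24  0.44  1.92 -0.    0.78  1.38] F [ 4.6 -2.4  2.8] w 0.0147
turn [ 0.002 -0.008 -0.005] shift now [-0.013 -0.03   0.041] at goal [-0.013 -0.03   0.041]
```

```bash
python3 -m jog '[0,0,0,0,0,0,0.5, 0,0,0,0,0,0,0.5, 0,0,0,0,0,0,0.5, 0,0,0,0,0,0,0.5, 0,0,0,0,0,-0.8,0.5, 0,0,0,0,0,-0.8,0.5, 0,0,0,0,0,-0.8,0.5, 0,0,0,0,0,-0.8,0.5, 0,0,-0.222,0,0,0,0.5, 0,0,-0.222,0,0,0,0.5, 0,0,-0.222,0,0,0,0.5, 0,0,-0.222,0,0,0,0.5]'
python3 -m jog '[0,0,-0.222,0,0,0,0.6, 0,0,-0.222,0,0,0,0.6, 0,0,-0.222,0,0,0,0.6, 0,0,-0.222,0,0,0,0.6, 0,0,-0.222,0,0,0,0.6, 0,0,-0.222,0,0,0,0.6, 0,0,-0.222,0,0,0,0.6, 0,0,-0.222,0,0,0,0.6, 0,0,-0.222,0,0,0,0.6, 0,0,-0.222,0,0,0,0.6, 0,0,-0.222,0,0,0,0.6, 0,0,-0.222,0,0,0,0.6]' >/dev/null
python3 -m jog '[0,0,-0.222,0,0,0,0.6, 0,0,-0.222,0,0,0,0.6, 0,0,-0.222,0,0,0,0.6,0,0,0,0,0,0,0.6]' >/dev/null
python3 to.py 0.4358 -0.2925 0.12 2.16
python3 - <<'E'
from m import *
im,d=grab('side');W=pts('side',d)
for n,b,z in[('s ridge',(335,205,395,255),(.05,.075)),('s knob',(280,230,330,270),(.088,.11)),('s arm',(265,225,330,270),(.06,.075))]:
    q=sel(W,b,z); print(n,rect(W[q&(d>0)]),np.argwhere(q).mean(0).round())
E
```

```text
clock: 6.43
ee_pos: [0.5337, -0.1282, 0.163]
ee_rot: [-3.141, 0.0, 0.419]
contact_force: [-0.0, -0.8, -0.8]
gripper_width: 0.0425
gripper_force: 0.0
t 7.77 pos [ 0.5336 -0.1282  0.1628] rot [-3.141e+00 -1.000e-03  2.162e+00] j [-0.24  0.33  1.87  0.    0.94 -0.83] F [-1.   0.5  1.2] w 0.0513
turn [-0.001 -0.001  0.005] shift now [-3.274 -6.913  1.714] at goal [-3.289 -6.906  1.713]
s ridge (array([ 436.5, -289.1]), array([26.4, 89.3]), -0.924, 166) [223. 365.]
s knob (array([ 533.7, -124.9]), array([13.2, 15.4]), -1.302, 34) [233. 318.]
s arm (array([ 588.4, -128.1]), array([ 28.3, 125.7]), 0.002, 269) [240. 298.]
```

```bash
python3 -m jog '[0,0,0,-0.47,-0.99,0,0.6, 0,0,0,-0.47,-0.99,0,0.6, 0,0,0,-0.47,-0.99,0,0.6, 0,0,0,-0.47,-0.99,0,0.6, 0,0,0,-0.47,-0.99,0,0.6, 0,0,0,-0.47,-0.99,0,0.6, 0,0,0,-0.47,-0.97,0,0.6, 0,0,0,0,0,0.8,0.6, 0,0,0,0,0,0.8,0.6, 0,0,0,0,0,0,0.6, 0,0,0,0,0,0,0.6]'
python3 to.py 0.4358 -0.2925 0.043 2.16
python3 - <<'E'
from m import *
im,d=grab('top');W=pts('top',d)
for n,b,z in[('knob',(330,195,385,240),(.09,.11)),('arm',(330,170,385,240),(.055,.078)),('face',(235,170,405,240),(.036,.045))]:
    m=sel(W,b,z)&(d>0); print(n,rect(W[m]),np.median(W[m],0).round(4))
cv2.imwrite('pics/t3.png',im[...,::-1])
E
```

```text
clock: 8.73
ee_pos: [0.4349, -0.292, 0.1224]
ee_rot: [-3.141, -0.002, 2.154]
contact_force: [-0.1, 0.7, 0.1]
gripper_width: 0.0515
gripper_force: 0.0
t 8.73 pos [ 0.4349 -0.292   0.1224] rot [-3.141e+00 -2.000e-03  2.154e+00] j [-0.59  0.35  1.95  0.    0.84 -1.18] F [-0.1  0.7  0.1] w 0.0515
turn [-0.002 -0.005 -0.011] shift now [-0.044  0.024  3.177] at goal [-0.036  0.02   3.177]
knob (array([ 534.6, -130.6]), array([13.5, 14. ]), -0.078, 39) [ 0.5347 -0.1307  0.0997]
arm (array([ 589.2, -131.6]), array([ 21.8, 126.9]), -0.04, 488) [ 0.5934 -0.1317  0.066 ]
face (array([600.2,   6.2]), array([ 53.1, 255.1]), 1.518, 2206) [0.5998 0.0053 0.0396]
```

View pics/t3.png

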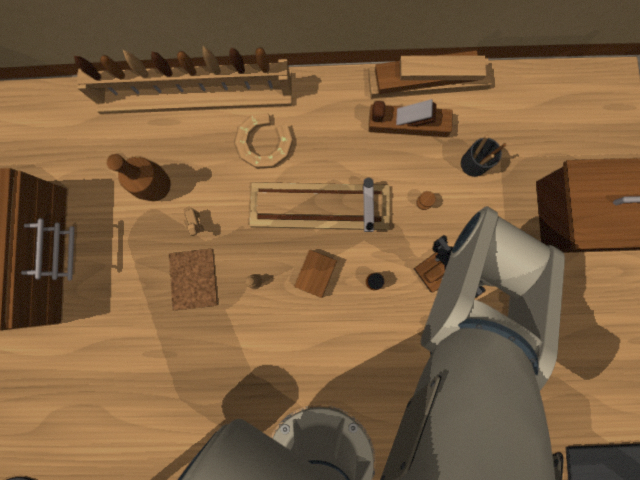

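The top view shows the clamp arm square across the strip, pivot (368,183) and knob (369,224), at about 0.01 rad. The gripper is over the block at (435,268). Descend and grip.

```bash
python3 -m jog '[0,0,0,-0.03,0.02,0.6,0.6, 0,0,0,0,0,0.6,0.6, 0,0,0,0,0,0.6,0.6, 0,0,0,0,0,0.6,0.6, 0,0,0,0,0,0.6,0.6, 0,0,0,0,0,0.16,0.6, 0,0,0,0,0,0,0.6]'
python3 -m jog '[0,0,0,0,0,0,0, 0,0,0,0,0,0,0, 0,0,0,0,0,0,0, 0,0,0,0,0,0,0, 0,0,0,0,0,0,0, 0,0,0,0,0,0,0, 0,0,0,0,0,0,0]' 70
python3 to.py 0.4358 -0.2925 0.043 2.16
```

```text
clock: 9.37
ee_pos: [0.4366, -0.2925, 0.044]
ee_rot: [-3.141, -0.001, 2.157]
contact_force: [0.3, 0.0, 0.5]
gripper_width: 0.0514
gripper_force: 0.0
clock: 9.95
ee_pos: [0.4373, -0.2933, 0.0445]
ee_rot: [3.141, 0.002, 2.157]
contact_force: [3.0, 0.3, 2.7]
gripper_width: 0.025
gripper_force: 70.1
t 9.95 pos [ 0.4373 -0.2933  0.0445] rot [3.141e+00 2.000e-03 2.157e+00] j [-0.59  0.48  1.99  0.    0.68 -1.18] F [3.  0.3 2.7] w 0.025
turn [ 0.002  0.003 -0.005] shift now [ 0.058 -0.032  0.061] at goal [ 0.058 -0.032  0.061]
```

```bash
python3 -m jog '[0,0,0,0,0,-0.4,0, 0,0,0,0,0,-0.8,0, 0,0,0,0,0,-0.8,0, 0,0,0,0,0,-0.8,0, 0,0,0.203,0,0,-0.8,0, 0,0,0.203,0,0,-0.8,0, 0,0,0.203,0,0,0,0, 0,0,0.203,0,0,0,0, 0,0,0.203,0,0,0,0, 0,0,0.203,0,0,0,0, 0,0,0,0,0,0,0, 0,0,0,0,0,0,0]'
python3 to.py 0.5969 -0.0612 0.154 1.519
```

```text
clock: 10.95
ee_pos: [0.4359, -0.2926, 0.154]
ee_rot: [-3.14, -0.001, 1.523]
contact_force: [0.1, 0.5, -2.1]
gripper_width: 0.0251
gripper_force: 69.5
t 10.95 pos [ 0.4359 -0.2926  0.154 ] rot [-3.140e+00 -1.000e-03  1.523e+00] j [-0.59  0.31  1.93 -0.    0.91 -0.55] F [ 0.1  0.5 -2.1] w 0.0251
turn [-0.002 -0.001  0.007] shift now [ 9.553  5.99  -0.   ] at goal [9.575e+00 5.954e+00 1.000e-03]
```

```bash
python3 -m jog '[0,0,0,0,0,-0.8,0, 0,0,0.007,0.957,0.597,-0.2,0, 0,0,0,0.957,0.597,0,0, 0,0,0,0.957,0.597,0,0, 0,0,0,0.957,0.597,0,0, 0,0,0,0.957,0.597,0,0, 0,0,0,0.957,0.597,0,0, 0,0,0,0.957,0.597,0,0, 0,0,0,0.957,0.597,0,0, 0,0,0,0.957,0.597,0,0, 0,0,0,0.957,0.597,0,0, 0,0,0,0,0,0,0]'
python3 -m jog '[0,0,0,0,0,0,0, 0,0,0,0,0,0,0]' >/dev/null
python3 to.py 0.5969 -0.0612 0.095 1.519
python3 - <<'E'
from m import *
im,d=grab('side');W=pts('side',d); s=telemetry.observe();p=s['ee_pos']
near=(np.hypot(W[...,0]-p[0],W[...,1]-p[1])<.09)&(d>0)
cv2.imwrite('pics/s4.png',cv2.resize(im[150:350,180:400],None,fx=3,fy=3)[...,::-1])
E
```

```text
clock: 11.95
ee_pos: [0.6009, -0.0585, 0.1791]
ee_rot: [3.14, -0.001, 1.522]
contact_force: [0.0, 0.1, -2.2]
gripper_width: 0.0252
gripper_force: 69.4
t 12.12 pos [ 0.5978 -0.0622  0.1787] rot [-3.14   0.     1.519] j [-0.11  0.38  1.74 -0.    1.02 -0.05] F [ 0.   0.  -2.2] w 0.0252
turn [-0.003  0.    -0.001] shift now [ 0.039 -0.033  3.347] at goal [ 0.038 -0.038  3.347]
```

View pics/s4.png

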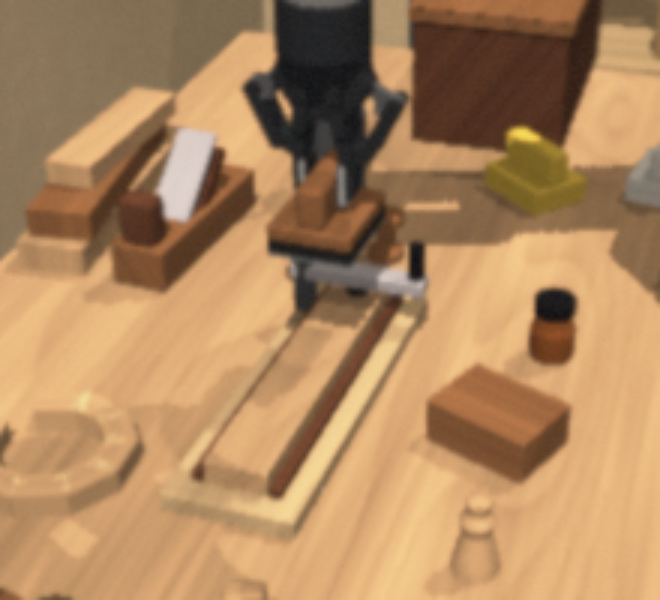

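The side crop shows the block held level by its ridge at (325,215), in line with the strip and above the clamp end. The arm is square, from (297,270) to (415,280). Lower to just above the face.

```bash
python3 -m jog '[0,0,0,0.04,-0.03,0.6,0, 0,0,0,0,0,0.6,0, 0,0,0,0,0,0.6,0, 0,0,0,0,0,0.6,0, 0,0,0,0,0,0.6,0, 0,0,0,0,0,0.4,0, 0,0,0,0,0,0.1,0, 0,0,0,0,0,0,0, 0,0,0,0,0,0,0]'
python3 -m jog '[0,0,0,0,0,0.06,0, 0,0,0,0,0,0.06,0, 0,0,0,0,0,0.06,0, 0,0,0,0,0,0,0, 0,0,0,0,0,0,0]'
python3 to.py 0.5969 -0.0612 0.080 1.519
```

```text
clock: 12.92
ee_pos: [0.5981, -0.0615, 0.0921]
ee_rot: [3.141, 0.0, 1.516]
contact_force: [1.7, -0.9, -1.6]
gripper_width: 0.0252
gripper_force: 69.5
clock: 13.33
ee_pos: [0.5979, -0.061, 0.0871]
ee_rot: [3.141, 0.0, 1.516]
contact_force: [-0.4, 0.4, -1.9]
gripper_width: 0.0249
gripper_force: 69.5
t 13.33 pos [ 0.5979 -0.061   0.0871] rot [3.141 0.    1.516] j [-0.1   0.5   1.8  -0.    0.84 -0.05] F [-0.4  0.4 -1.9] w 0.0249
turn [ 0.     0.    -0.006] shift now [-0.009 -0.04   0.285] at goal [-0.009 -0.04   0.285]
```

```bash
python3 -m jog '[0,0,0,0,-0.03,0.06,0, 0,0,0,0,0,0.06,0, 0,0,0,0,0,0,0, 0,0,0,0,0,0,0]'
python3 -m jog '[0,0,0,0,0,0.05,0, 0,0,0,0,0,0.05,0, 0,0,0,0,0,0,0, 0,0,0,0,0,0,0]'
```

```text
clock: 13.67
ee_pos: [0.5974, -0.061, 0.0843]
ee_rot: [3.141, -0.0, 1.516]
contact_force: [-0.2, 0.7, 4.2]
gripper_width: 0.0251
gripper_force: 70.2
clock: 14.0
ee_pos: [0.5974, -0.061, 0.0819]
ee_rot: [3.141, -0.0, 1.516]
contact_force: [-2.1, -0.2, 7.4]
gripper_width: 0.025
gripper_force: 70.7
```

```bash
python3 -m jog '[0,0,0,0.2,0,0,0, 0,0,0,0.2,0,0,0, 0,0,0,0.2,0,0,0, 0,0,0,0.2,0,0,0, 0,0,0,0.2,0,0,0, 0,0,0,0.2,0,0,0, 0,0,0,0.2,0,0,0, 0,0,0,0.2,0,0,0, 0,0,0,0,0,0,0]'
python3 to.py 0.6045 0.0856 0.082 1.519
```

```text
clock: 14.75
ee_pos: [0.6001, -0.021, 0.0821]
ee_rot: [3.14, 0.001, 1.516]
contact_force: [0.2, -0.4, 5.9]
gripper_width: 0.0249
gripper_force: 70.7
t 14.75 pos [ 0.6001 -0.021   0.0821] rot [3.140e+00 1.000e-03 1.516e+00] j [-0.04  0.51  1.81 -0.    0.83  0.02] F [ 0.2 -0.4  5.9] w 0.0249
turn [ 0.003  0.001 -0.005] shift now [ 4.267e+00 -5.600e-02  3.000e-03] at goal [ 4.267 -0.045  0.005]
```

```bash
python3 -m jog '[0,0,0,0.2,0,0.01,0, 0,0,0,0.2,0,0.01,0, 0,0,0,0.2,-0.01,0,0, 0,0,0,0.2,-0.01,0,0, 0,0,0,0.2,-0.01,0,0, 0,0,0,0.2,0,0,0, 0,0,0,0.2,0,0,0, 0,0,0,0.2,0,0,0, 0,0,0,0.2,0,0,0, 0,0,0,0.2,0,0,0, 0,0,0,0.2,0,0,0, 0,0,0,0.2,0,0,0]'
python3 to.py 0.6045 0.0856 0.082 1.519
```

```text
clock: 15.75
ee_pos: [0.6026, 0.0383, 0.0817]
ee_rot: [3.14, 0.001, 1.516]
contact_force: [-0.4, -4.1, 7.4]
gripper_width: 0.0249
gripper_force: 70.7
t 15.75 pos [0.6026 0.0383 0.0817] rot [3.140e+00 1.000e-03 1.516e+00] j [ 0.06  0.51  1.8  -0.    0.83  0.12] F [-0.4 -4.1  7.4] w 0.0249
turn [ 0.003  0.002 -0.005] shift now [ 1.894 -0.027 -0.015] at goal [ 1.894 -0.022 -0.013]
```

```bash
python3 -m jog '[0,0,0,0.2,0,0,0, 0,0,0,0.2,0,0,0, 0,0,0,0.2,0,0,0, 0,0,0,0.2,0,0,0, 0,0,0,0.2,0,0,0, 0,0,0,0.2,0,0,0, 0,0,0,0.2,0,0,0, 0,0,0,0.2,0,0,0, 0,0,0,0.2,0,0,0, 0,0,0,0,0,0,0, 0,0,0,0,0,0,0, 0,0,0,0,0,0,0]'
python3 to.py 0.6045 0.0856 0.082 1.519
python3 - <<'E'
from m import *
im,d=grab('side')
cv2.imwrite('pics/s5.png',cv2.resize(im[180:380,180:400],None,fx=3,fy=3)[...,::-1])
E
```

```text
clock: 16.75
ee_pos: [0.6051, 0.0839, 0.0817]
ee_rot: [3.14, -0.0, 1.516]
contact_force: [-0.2, 0.4, 7.4]
gripper_width: 0.0247
gripper_force: 70.8
t 16.75 pos [0.6051 0.0839 0.0817] rot [ 3.14  -0.     1.516] j [ 0.14  0.52  1.78 -0.    0.84  0.19] F [-0.2  0.4  7.4] w 0.0247
turn [ 0.003 -0.    -0.006] shift now [ 0.066 -0.026 -0.013] at goal [ 0.066 -0.025 -0.013]
```

View pics/s5.png

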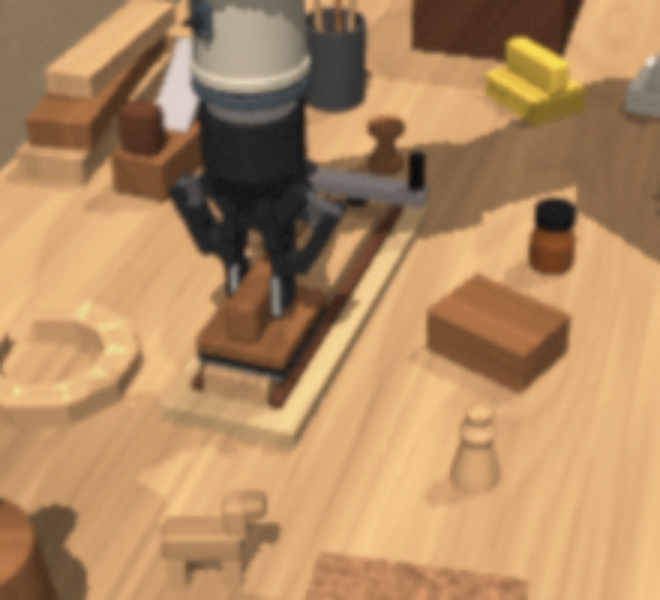

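The side crop shows the block on the strip at (262,325), its front edge nearly flush with the free end, with the arm still square and the bystanders untouched. One small extra push, then lift away to the mat.

```bash
python3 -m jog '[0,0,0,0.08,0,0,0, 0,0,0,0,0,0,0, 0,0,0,0,0,0,0]'
python3 -m jog '[0,0,0,0,0,-0.4,0, 0,0,0,0,0,-0.8,0, 0,0,0,0,0,-0.8,0, 0,0,0,0,0,-0.8,0, 0,0,0,0,0,-0.8,0, 0,0,0,0,0,-0.4,0, 0,0,0,0,0,0,0]'
python3 to.py 0.431 0.301 0.17 1.516
```

```text
clock: 17.05
ee_pos: [0.6051, 0.0854, 0.0817]
ee_rot: [3.14, 0.0, 1.516]
contact_force: [-0.6, -2.7, 7.0]
gripper_width: 0.0252
gripper_force: 70.8
clock: 17.63
ee_pos: [0.6056, 0.086, 0.1834]
ee_rot: [3.138, -0.001, 1.516]
contact_force: [-0.3, -0.4, -1.9]
gripper_width: 0.0247
gripper_force: 69.5
t 17.63 pos [0.6056 0.086  0.1834] rot [ 3.138e+00 -1.000e-03  1.516e+00] j [0.14 0.39 1.72 0.   1.03 0.19] F [-0.3 -0.4 -1.9] w 0.0247
turn [ 0.007 -0.001 -0.   ] shift now [ 8.204 -7.45   0.517] at goal [ 8.206 -7.446  0.537]
```

```bash
python3 -m jog '[0,0,0,0.82,-0.745,0,0, 0,0,0,0.82,-0.745,0,0, 0,0,0,0.82,-0.745,0,0, 0,0,0,0.82,-0.745,0,0, 0,0,0,0.82,-0.745,0,0, 0,0,0,0.82,-0.745,0,0, 0,0,0,0.82,-0.745,0,0, 0,0,0,0.82,-0.745,0,0, 0,0,0,0.82,-0.745,0,0, 0,0,0,0.82,-0.745,0,0, 0,0,0,0,0,0,0, 0,0,0,0,0,0,0]'
python3 to.py 0.431 0.301 0.051 1.516
python3 - <<'E'
from m import *
im,d=grab('side')
cv2.imwrite('pics/s6.png',cv2.resize(im[220:480,180:440],None,fx=2,fy=2)[...,::-1])
E
```

```text
clock: 18.63
ee_pos: [0.4283, 0.3012, 0.1799]
ee_rot: [-3.14, 0.001, 1.518]
contact_force: [-0.4, -0.2, -2.1]
gripper_width: 0.0251
gripper_force: 69.7
t 18.63 pos [0.4283 0.3012 0.1799] rot [-3.140e+00  1.000e-03  1.518e+00] j [ 0.61  0.27  1.91 -0.    0.97  0.66] F [-0.4 -0.2 -2.1] w 0.0251
turn [-0.003  0.002  0.005] shift now [5.000e-03 1.160e-01 5.155e+00] at goal [-1.000e-03  1.080e-01  5.155e+00]
```

View pics/s6.png

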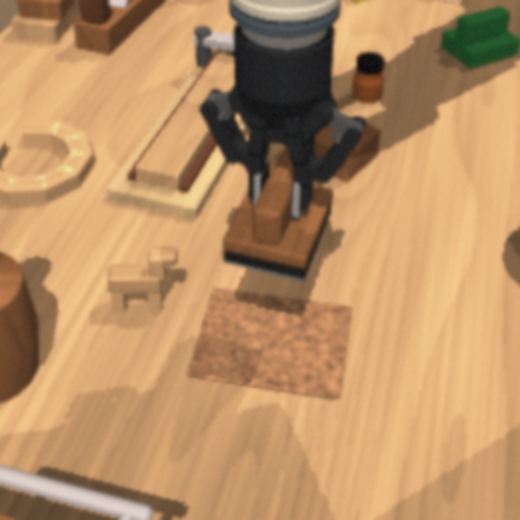

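The side crop shows the block level at (278,225), above the mat at (272,345), with the way down clear. Lower it.

```bash
python3 -m jog '[0,0,0,0,0.1,0.7,0, 0,0,0,0,0,0.7,0, 0,0,0,0,0,0.7,0, 0,0,0,0,0,0.7,0, 0,0,0,0,0,0.7,0, 0,0,0,0,0,0.6,0, 0,0,0,0,0,0.4,0, 0,0,0,0,0,0.2,0, 0,0,0,0,0,0.2,0, 0,0,0,0,0,0.15,0, 0,0,0,0,0,0,0, 0,0,0,0,0,0,0]'
python3 -m jog '[0,0,0,0,0,0.08,0, 0,0,0,0,0,0,0, 0,0,0,0,0,0,0]'
```

```text
clock: 19.68
ee_pos: [0.4325, 0.3007, 0.0551]
ee_rot: [3.141, -0.0, 1.516]
contact_force: [0.8, -0.6, -1.6]
gripper_width: 0.0251
gripper_force: 69.8
clock: 19.93
ee_pos: [0.4323, 0.3007, 0.0531]
ee_rot: [3.141, -0.0, 1.516]
contact_force: [0.8, 0.8, -1.8]
gripper_width: 0.0249
gripper_force: 69.8
```

```bash
python3 -m jog '[0,0,0,0,0,0.07,0, 0,0,0,0,0,0.07,0, 0,0,0,0,0,0,0, 0,0,0,0,0,0,0]'
```

```text
clock: 20.27
ee_pos: [0.4325, 0.3008, 0.0495]
ee_rot: [3.141, -0.0, 1.516]
contact_force: [-0.2, 1.0, 3.5]
gripper_width: 0.0252
gripper_force: 70.4
```

In contact with the mat. Release, rise and look.

```bash
python3 -m jog '[0,0,0,0,0,0,0.6, 0,0,0,0,0,0,0.6, 0,0,0,0,0,0,0.6, 0,0,0,0,0,0,0.6, 0,0,0,0,0,0,0.6, 0,0,0,0,0,0,0.6, 0,0,0,0,0,-0.5,0.6, 0,0,0,0,0,-0.8,0.6, 0,0,0,0,0,-0.8,0.6, 0,0,0,0,0,-0.8,0.6, 0,0,0,0,0,-0.8,0.6, 0,0,0,0,0,-0.8,0.6]'
python3 -m jog '[0,0,0,-1,0,0,0.6, 0,0,0,-1,0,0,0.6, 0,0,0,-1,0,0,0.6, 0,0,0,-1,0,0,0.6, 0,0,0,-1,0,0,0.6, 0,0,0,-1,0,0,0.6, 0,0,0,-1,0,0,0.6, 0,0,0,-1,0,0,0.6, 0,0,0,0,0,0,0.6, 0,0,0,0,0,0,0.6, 0,0,0,0,0,0,0.6]'
python3 - <<'E'
from m import *
im,d=grab('top');W=pts('top',d)
for n,b,z in[('ridge',(160,240,225,320),(.055,.08)),('block',(160,240,225,320),(.02,.08)),('arm',(330,170,385,240),(.055,.078)),('knob',(330,195,385,240),(.09,.11))]:
    m=sel(W,b,z)&(d>0); print(n,rect(W[m]),np.median(W[m],0).round(4))
cv2.imwrite('pics/t7.png',im[...,::-1])
E
```

```text
clock: 21.27
ee_pos: [0.4321, 0.3004, 0.1627]
ee_rot: [-3.141, 0.0, 1.516]
contact_force: [-0.1, 0.1, -0.5]
gripper_width: 0.0511
gripper_force: 0.0
clock: 22.18
ee_pos: [0.4215, 0.1011, 0.1619]
ee_rot: [3.141, -0.0, 1.515]
contact_force: [-0.3, 0.0, -0.4]
gripper_width: 0.0516
gripper_force: 0.0Traceback (most recent call last):
  File "<stdin>", line 4, in <module>
  File "m.py", line 10, in sel
    return l==1+np.argmax(s[1:,4])
                ~~~~~~~~~^^^^^^^^^
    return _wrapfunc(a, 'argmax', axis=axis, out=out, **kwds)
    return bound(*args, **kwds)
ValueError: attempt to get argmax of an empty sequence
```

Run:
```python
from m import *
a=np.load('top.npz')['im'];b,_=grab('side');cv2.imwrite('pics/t8.png',np.hstack([cv2.resize(a,(400,300)),cv2.resize(b,(400,300))])[...,::-1])
```

```text
(no output)
```

View pics/t8.png

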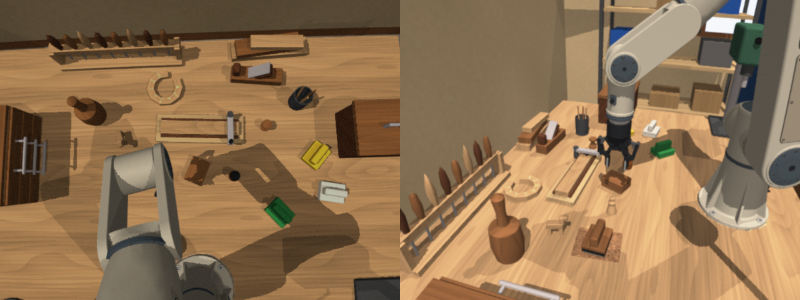

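The left half (top view) shows the robot's arm hiding the mat, which is why that measurement failed. The clamp is square at (233,127). The right half (side view) shows the block standing on the mat at (598,238). I check the numbers.

Run:
```python
from m import *
z=np.load('side.npz');d=z['d'];W=pts('side',d)
for n,b,r in[('ridge',(270,340,370,420),(.055,.08)),('block',(270,340,370,420),(.02,.08))]:
    m=sel(W,b,r)&(d>0);print(n,rect(W[m]),W[m].max(0).round(4))
z=np.load('top.npz');d=z['d'];W=pts('top',d)
m=sel(W,(330,170,400,240),(.055,.078))&(d>0);print('arm',rect(W[m]))
s=telemetry.observe();print(s['clock'],s['contact_force'],s['joint_velocities'].round(3))
```

```text
ridge (array([430.2, 301.2]), array([27.3, 85.8]), 1.519, 569) [0.4447 0.3444 0.0707]
block (array([430.2, 301.1]), array([73.4, 93.3]), 1.516, 1795) [0.4681 0.3496 0.0707]
arm (array([ 589.3, -132. ]), array([ 21.6, 126.8]), -0.03, 485)
22.2833 [0.42734912 0.04299657 0.31048583] [ 0.007  0.003  0.001 -0.003  0.002 -0.003]
```

The block is centred on the mat and the clamp is square.

```bash
python3 -c "
from plant import workorder
print(workorder.job_done())"
```

```text
the job is handed in; nothing more can be done
None
```

I handed the job in at about 22 s. The clamp arm measured square to about 0.02 rad. The strip was rubbed to the free end at an estimated 8–10 N. The block stands on the mat within a few millimetres of its centre, and no bystander was touched that I could see. The judge returned no verdict.

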